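Nest two sheet-metal brackets in an instrument chassis

TASK

Fit the two loose aluminium brackets into the black instrument chassis: first the large L-shaped one, pushed fully back so that its long flange slips under the two overhanging lips and lies flat against the back panel, then the small single-tab one, slid sideways so that its tab goes through the slot in the large bracket and its flange lies flat against it. Both must end lying flat on the chassis floor and released; leave the two-tab bracket and everything else on the bench where it is.

Things in the scene. Friction and masses are not known exactly. Their poses are not given: they have to be found in the camera images.
- chassis: Black smooth plastic chassis tray, fixed. Frame (mm): origin on the bench under the middle of the bay, +x to its back panel (away from the robot at yaw 0), z up. Floor plate x -104 to 71, y -108 to 106, top at z = 4, open in front and at the sides. Back panel: inner face x = 65, y -100 to 100, up to z = 57; at its top two lips (|y| 68 to 100) reach forward to x = 53, underside z = 53: a flange must slide in under them.
- guides (a point): Middle between the two low side guides (18 mm tall above the bench) at the chassis' back, on its floor at chassis x = 50 mm. Inner faces at chassis y = +-90 from x = 38 to 65, flaring out to about +-103 at x = 6. The large bracket's base strip goes between them.
- rib (a point): Straight part of the low front rib of the chassis (up to z = 14 mm); point at chassis (-61, 9) mm on its back face. The face is at chassis x = -61 for y 0 to 18, then flares forward to x = -82 at y = -62. The small bracket slides along +y between this rib and the large bracket.
- large_home (a point): On the chassis floor, where the large bracket's origin lies when home: chassis x = 5, y = 0, z = 4 mm, same yaw as the chassis. It is pushed along chassis +x to get there.
- small_home (a point): On the chassis floor, where the small bracket's origin lies when home: chassis x = -23, y = -12.5, z = 4 mm, same yaw as the chassis. It is pushed along chassis +y to get there.
- large_bracket: Large L-shaped aluminium bracket, 115 (x) x 176 (y) x 45 tall, about 0.34 kg, flanges up. Frame (mm): origin on its underside, z up; base 5 thick. Base strip along its back: x 25 to 60 over y -88 to 88, from x = 11 where y is 4 to 66, with a slanted edge between (y 4 to -52). A leg at y 30 to 62 runs forward to x = -55, its foot (x -55 to -45) out to y = 70.
- stop (a point): Low fixed stop on the chassis (up to z = 18 mm) that steadies the foot of the large bracket's leg at its +y side; point at chassis (-46, 72.2, 11) mm on its inner face, which runs x -53 to -40 and flares out to about y = 81 at x = -73.
- long_flange (a point): Middle of the large bracket's long upright flange, at bracket (56, 0, 30) mm. The flange is x 52 to 60 (8 thick), y -88 to 88, up to z = 45; gripped across its thickness; its outer (+x) face goes against the back panel.
- tab (a point): Tip of the small bracket's tab, at bracket (0, 64.5, 2.5) mm.
- slot (a point): Slot at the foot of the large bracket's second upright flange (on its leg, 8 thick: y 30 to 38, x -55 to 9, up to z = 45 mm); point at bracket (-28, 30, 3). The slot is x -45 to -11, z 0 to 14; behind it the leg's base is cut away up to y = 54.
- small_bracket: Small aluminium bracket, base 70 (x) x 85 (y) x 5 mm, 0.2 kg. Frame (mm): origin under the base's centre, z up. One upright flange on its +y edge: y 34.5 to 42.5 (8 thick), x -30 to 30, up to z = 45, gripped across its thickness; base corners bevelled there. One tab 20 wide (x -10 to 10), 5 thick, sticks out flat from y = 42.5 to 64.5 and goes into the slot.
- two_tab_bracket: spare aluminium bracket, the same as the small bracket (same frame) except for two tabs 16 wide at x = -21 and +21 instead of one: it does not fit; leave it
- cup: white mug, 76 across, 95 tall, origin under its centre; bystander
- screwdriver: screwdriver lying flat, 170 long along its x, under 35 tall; bystander
- jar: clear jar with cap, 56 across, 75 tall, origin under its centre; bystander
- screw_bin: grey open divided bin 120 x 120 x 50 tall, origin under its centre; bystander
- wrench: steel wrench lying flat, 150 long along its x, under 15 tall; bystander
- module: black plastic block 80 x 60 x 40 tall, origin under its centre; bystander
There are look-alikes about, which are no part of the job. What is shaped like the small_bracket but yellow is not meant. Leave any purple look-alike of the large_bracket alone.

How it is judged:
By the outcome, as a careful person would: the job done as asked, in the order asked, and still so for the second after the job is handed in, with the robot touching nothing.
It also fails if it takes over 72 s, if anything falls off the work surface, if the arm or the gripper's body presses on something with over 40 N, if the wrist force passes 120 N, or if a joint passes its speed limit or range.

ROBOT

A 6-joint arm with a two-finger parallel gripper is mounted at the origin on the work surface. World frame = base frame: x ahead of the robot, y to its left, z up, the work surface at z = 0. Lengths are in m, angles in rad, forces in N, time in s.
With the tool pointing down it reaches from about 0.35 to 0.775 m from the base axis. Payload 7.3 kg.
Tool frame: the origin (TCP) lies at the very end of the fingers, on their centre line; the grasp point (between the pads) lies grip_point_offset behind it (grip_point_offset is the distance from the TCP to the grasp point, in m); z points along the fingers, y is the direction in which the jaws open and shut (so a half turn about z gives the same grasp; the last joint's range is limited). The gripper opens to 92 mm and grips with 3 to 60 N. Pads are 19 mm wide; open, the fingers measure 130 mm over their backs; the gripper's body (75 mm by 190 mm) begins 47 mm behind the grasp point.
Start: joints at [-1.446, 0.342, 1.524, -0, 1.275, -0.146], TCP at [0.14, -0.506, 0.227] pointing down, gripper open.
Joint ranges: [-2.53, 2.53], [-0.77, 2.02], [0.04, 2.7], [-1, 4.14], [0.28, 2.66], [-3.11, 3.11]. Speed limits (rad/s): [2.57, 2.57, 3.14, 3.14, 3.14, 3.14].

INTERFACE

Orientations are given as [roll, pitch, yaw] about the fixed x, y, z axes, in that order (R = Rz(yaw) Ry(pitch) Rx(roll)).
In Python, from cell import * gives the robot as it stands.
- The arm moves only by the shell command python3 -m inch 'ROWS' [OPENING] [FORCE]. ROWS is JSON, a list that holds one entry, the list of rows, each a list of 4 numbers: the shift along the tool's x, y, z in mm, then the turn about the tool's z in rad. In form: [[[x, y, z, roll], ...]]. A call has 1 to 10 rows; each row shifts and turns the commanded pose from where the row before left it, along the tool's axes as they then stand; what a row does not reach is not made up. A row lasts 1/8 s, in which the tool goes at most 62.5 mm and 10.7 degrees, less where a joint would pass 70% of its speed; a pose out of reach is approached as far as the arm can. A call with a gripper value outside its range is refused whole. OPENING is the closure, from -1 (fully open) to 1 (shut), set as the call begins (- or left out, the last holds). The fingers move at their own pace and stop on an object; FORCE is the grip in N (left out, the last holds). Time passes only in rows, so rows that do not move let the fingers close. It gives the time, the measured TCP pose, the force and the opening at its end, in the units of the state.
- observe(): the state, without advancing time (a new reading comes with each control period).
- read_camera(name): name is "scene" or "top" or "wrist"; returns a dict with "img" (400x640x3 uint8, blue, green, red), "fx", "fy", "cx", "cy" (pixels), "eye" and "rotation" of the camera in the world; the wrist camera has in their place "T_tool_cam" (4x4, takes a point from camera to tool coordinates, whose origin is the TCP and whose axes are the flange's). Camera axes: x right, y down, z forward; pixel columns grow to the right and rows downward; lengths in m; the calibration is good to about 2 mm. A picture is of the moment at which its call begins: read the wrist's pose just before it. There is no depth.
- hand_in(): hands the job in, once; it reports no verdict.
Trained networks look in the newest picture that a camera, given by its name, has taken for a name from the list of things; names that differ only in an ending like _2 or _b are one class to them, and where a whole thing is asked for, a point or a joint stands for the part that bears it (a point fixed in the world has none). Each returns a list of dicts, best first, with "conf" (0 to 1); they miss things now and then, are a little off and sometimes report something else, mostly with a low value. They report only what shows in the picture. A call takes as long as a camera call. They do not tell look-alikes from the thing itself.
- boxes_of(camera, label): "at" ([row, column] in pixels, amid what is visible of it).
- place_of(camera, label): "at" ([row, column] in pixels: a listed point, or the origin of a listed thing).
The state is a dict: "time": time; "qpos": joint angles; "qvel": joint speeds; "joint_efforts": joint torques, N m; "tool_pos": TCP position; "tool_rot": TCP orientation; "contact_force": force on the tool from outside, world axes, zero at the start; "torque": the same for the moment, N m; "opening": finger opening in m.
Only numpy, scipy, OpenCV 4.12 (cv2) and the standard library are available. Lean on these libraries where they do the work, as an engineer would, in place of code of your own. Each camera call takes 0.05 s, during which the arm holds its last target. There are 200 camera calls.

## Working session

There is one attempt and no reset: what is moved stays moved. The work goes in short steps, Python scripts to look and compute and a shell command to move; the robot and the scene stay as the last step left them, time stands still between calls to the robot, and variables do not carry over. Pictures are saved under pics/ and viewed, about 8 in all and at most 12, crops included, and the job is handed in when it is done.

```bash
ls; mkdir -p pics; cat > h.py <<'E'
from cell import *
import numpy as np, cv2
def ray(c,at):
    d=np.array([(at[1]-c['cx'])/c['fx'],(at[0]-c['cy'])/c['fy'],1.0])
    return np.array(c['eye']),np.array(c['rotation'])@d
def onz(c,at,z):
    e,d=ray(c,at); return e+d*(z-e[2])/d[2]
def tri(c1,a1,c2,a2):
    e1,d1=ray(c1,a1);e2,d2=ray(c2,a2)
    d1/=np.linalg.norm(d1);d2/=np.linalg.norm(d2)
    s=np.linalg.lstsq(np.c_[d1,-d2],e2-e1,rcond=None)[0]
    p=e1+d1*s[0];q=e2+d2*s[1]
    return (p+q)/2,np.linalg.norm(p-q)
def proj(c,p):
    v=np.array(c['rotation']).T@(np.array(p)-np.array(c['eye']))
    return np.array([c['cy']+c['fy']*v[1]/v[2],c['cx']+c['fx']*v[0]/v[2]])
E
python3 - <<'E'
from h import *
print(observe())
for n in('top','scene'):
    c=read_camera(n);cv2.imwrite(f'pics/{n}0.png',c['img'])
    print(n,c['fx'],c['eye'],np.round(c['rotation'],3).tolist())
    for l in('chassis','guides','rib','large_home','small_home','stop','large_bracket','long_flange','slot','small_bracket','tab','two_tab_bracket'):
        print(l,[(np.round(r['at'],1).tolist(),round(r['conf'],2),np.round(onz(c,r['at'],0.004)[:2],3).tolist()) for r in place_of(n,l)][:4])
E
```

```text
pics
{'time': 0.0, 'qpos': array([-1.44598432e+00,  3.42742434e-01,  1.52502489e+00, -2.88478953e-05,
        1.27541213e+00, -1.46039752e-01]), 'qvel': array([-7.82768756e-05,  2.06058308e-05,  1.34399149e-04,  3.19333179e-04,
       -9.04150858e-04, -8.66979511e-04]), 'joint_efforts': array([ 3.24854584e-03, -4.31232798e+01, -2.44221890e+01,  7.20433728e-02,
        5.57705818e-02, -1.08338377e-04]), 'tool_pos': array([ 0.14040528, -0.50544435,  0.226032  ]), 'tool_rot': array([-3.14001874e+00, -2.03620341e-04,  2.70860015e-01]), 'contact_force': array([0.13944472, 0.12502094, 0.39934604]), 'torque': array([-0.01939336,  0.02594504, -0.05765055]), 'opening': 0.09187618588974875}
top 380.2315412612349 [ 3.78706446e-01 -9.19976924e-04  1.21815863e+00] [-3.026, 0.004, -1.577]Traceback (most recent call last):
  File "<stdin>", line 7, in <module>
  File "h.py", line 7, in onz
    e,d=ray(c,at); return e+d*(z-e[2])/d[2]
                                       ~^^^
IndexError: invalid index to scalar variable.
```

```bash
cat > h.py <<'E'
from cell import *
import numpy as np, cv2
from scipy.spatial.transform import Rotation as Ro
def rot(r): return Ro.from_euler('xyz',r).as_matrix()
def cam(n):
    s=observe() 
    c=read_camera(n)
    if n=='wrist':
        M=np.eye(4);M[:3,:3]=rot(s['tool_rot']);M[:3,3]=s['tool_pos']
        M=M@np.array(c['T_tool_cam']);c['eye']=M[:3,3];c['R']=M[:3,:3]
    else: c['R']=rot(c['rotation'])
    return c
def ray(c,at):
    d=np.array([(at[1]-c['cx'])/c['fx'],(at[0]-c['cy'])/c['fy'],1.0])
    return np.array(c['eye']),c['R']@d
def onz(c,at,z):
    e,d=ray(c,at); return e+d*(z-e[2])/d[2]
def tri(c1,a1,c2,a2):
    e1,d1=ray(c1,a1);e2,d2=ray(c2,a2)
    d1/=np.linalg.norm(d1);d2/=np.linalg.norm(d2)
    s=np.linalg.lstsq(np.c_[d1,-d2],e2-e1,rcond=None)[0]
    p=e1+d1*s[0];q=e2+d2*s[1]
    return (p+q)/2,np.linalg.norm(p-q)
def proj(c,p):
    v=c['R'].T@(np.array(p)-np.array(c['eye']))
    return np.array([c['cy']+c['fy']*v[1]/v[2],c['cx']+c['fx']*v[0]/v[2]])
E
python3 - <<'E'
from h import *
for n in('top','scene'):
    c=cam(n);cv2.imwrite(f'pics/{n}0.png',c['img'])
    print(n,c['fx'],c['eye'])
    for l in('chassis','guides','rib','large_home','small_home','stop','large_bracket','long_flange','slot','small_bracket','tab','two_tab_bracket'):
        print(l,[(np.round(r['at'],1).tolist(),round(r['conf'],2),np.round(onz(c,r['at'],0.004)[:2],3).tolist()) for r in place_of(n,l)][:4])
E
```

```text
top 380.2315412612349 [ 3.78706446e-01 -9.19976924e-04  1.21815863e+00]
chassis [([174.0, 314.1], 0.69, [0.606, 0.009]), ([230.2, 212.9], 0.27, [0.426, 0.333])]
guides [([162.3, 308.4], 0.78, [0.645, 0.027])]
rib [([194.8, 312.4], 0.72, [0.538, 0.015])]
large_home [([172.7, 309.9], 0.73, [0.61, 0.023])]
small_home [([178.3, 317.3], 0.7, [0.592, -0.001]), ([235.8, 321.1], 0.5, [0.406, -0.012])]
stop [([193.9, 291.7], 0.77, [0.541, 0.082]), ([240.3, 319.4], 0.58, [0.392, -0.006]), ([188.5, 473.2], 0.44, [0.555, -0.503])]
large_bracket [([209.4, 419.1], 0.92, [0.488, -0.326]), ([257.1, 452.3], 0.81, [0.337, -0.425])]
long_flange [([276.1, 447.2], 0.81, [0.278, -0.407]), ([194.1, 412.7], 0.57, [0.538, -0.308]), ([214.6, 225.4], 0.29, [0.476, 0.294])]
slot [([219.5, 408.5], 0.95, [0.456, -0.291]), ([249.7, 461.8], 0.95, [0.359, -0.457])]
small_bracket [([241.2, 178.0], 0.9, [0.392, 0.443]), ([252.9, 247.4], 0.76, [0.354, 0.222]), ([214.2, 224.8], 0.58, [0.477, 0.296]), ([173.5, 309.4], 0.25, [0.608, 0.024])]
tab [([263.4, 225.5], 0.92, [0.321, 0.291]), ([228.3, 213.0], 0.85, [0.432, 0.333
[... 576 characters left out ...]
20.0], 0.31, [0.554, -0.502])]
large_bracket [([156.4, 264.1], 0.61, [0.499, -0.313]), ([120.3, 277.0], 0.61, [0.334, -0.427])]
long_flange [([114.2, 289.3], 0.87, [0.275, -0.42]), ([161.8, 256.9], 0.67, [0.535, -0.311]), ([251.7, 416.8], 0.41, [0.439, 0.32])]
slot [([151.0, 275.5], 0.59, [0.452, -0.304]), ([121.5, 267.5], 0.58, [0.365, -0.448])]
small_bracket [([217.1, 410.4], 0.96, [0.348, 0.229]), ([259.5, 401.4], 0.86, [0.493, 0.303]), ([268.3, 458.0], 0.78, [0.4, 0.44]), ([253.0, 419.5], 0.25, [0.437, 0.328])]
tab [([249.6, 416.4], 0.85, [0.434, 0.315]), ([219.8, 425.6], 0.8, [0.322, 0.27]), ([256.0, 442.0], 0.69, [0.398, 0.383])]
two_tab_bracket [([323.6, 370.7], 0.86, [0.708, 0.364])]
```

View pics/top0.png

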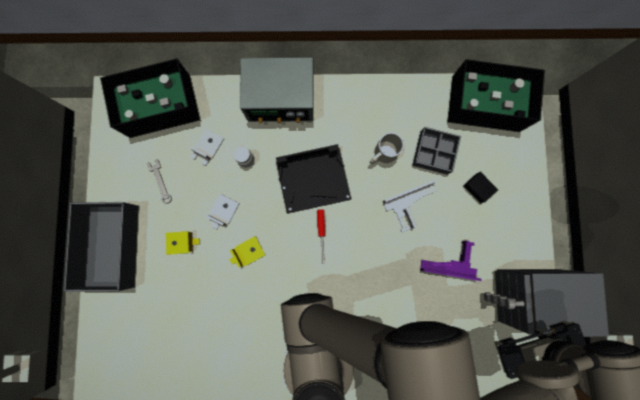

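View pics/scene0.png

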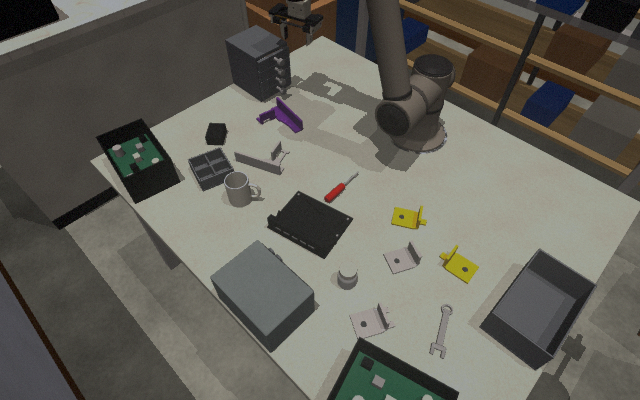

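Candidates in the top picture. Large bracket: the aluminium L at (205,408), with a purple look-alike at (263,455). Small bracket: the aluminium one at (212,224), with an aluminium two-tab at (147,207) and yellow ones at (243,180) and (252,247). The chassis is at (178,313). I'll choose (205,408) and (212,224), then check them close up.

```bash
cat >> h.py <<'E'
def plan(x,y,z,yaw,n):
    "rows from the present pose: equal steps, printed rounded"
    s=observe();p=s['tool_pos'].copy();a=s['tool_rot'][2];R=rot(s['tool_rot'])
    d=(yaw-a+np.pi)%(2*np.pi)-np.pi;st=(np.array([x,y,z])-p)/n;rows=[]
    for i in range(n):
        Ri=R@Ro.from_rotvec([0,0,-d*i/n]).as_matrix()
        rows.append([round(float(v),1) for v in Ri.T@st*1000]+[round(-d/n,3)])
    print(str([rows]).replace(' ',''))
E
python3 - <<'E'
from h import *
print(grip_point_offset)
c=read_camera('wrist');print(c['T_tool_cam'],c['fx'],c['cx'],c['cy'])
plan(.48,-.31,.30,1.89,9)
c=cam('scene');d=cv2.resize(c['img'][190:350,340:540],(800,640))[:600]
t=cam('top');e=cv2.resize(t['img'][120:290,150:490],(800,400))
cv2.imwrite('pics/crop1.png',e)
E
```

```text
0.0188
[[-4.19441765e-04 -9.69405226e-01 -2.45465543e-01  6.56844704e-02]
 [ 9.99999726e-01 -2.56903573e-04 -6.94182908e-04  2.36962851e-05]
 [ 6.09883564e-04 -2.45465767e-01  9.69405068e-01 -1.57099334e-01]
 [ 0.00000000e+00  0.00000000e+00  0.00000000e+00  1.00000000e+00]] 302.6568499376057 321.085110073052 199.10708915921563
[[[42.2,-10.9,-8.1,np.float64(-0.18)],[43.4,-3.2,-8.1,np.float64(-0.18)],[43.3,4.7,-8.1,np.float64(-0.18)],[41.8,12.3,-8.1,np.float64(-0.18)],[38.9,19.6,-8.1,np.float64(-0.18)],[34.7,26.3,-8.1,np.float64(-0.18)],[29.5,32.1,-8.1,np.float64(-0.18)],[23.3,36.8,-8.1,np.float64(-0.18)],[16.3,40.4,-8.1,np.float64(-0.18)]]]
```

View pics/crop1.png

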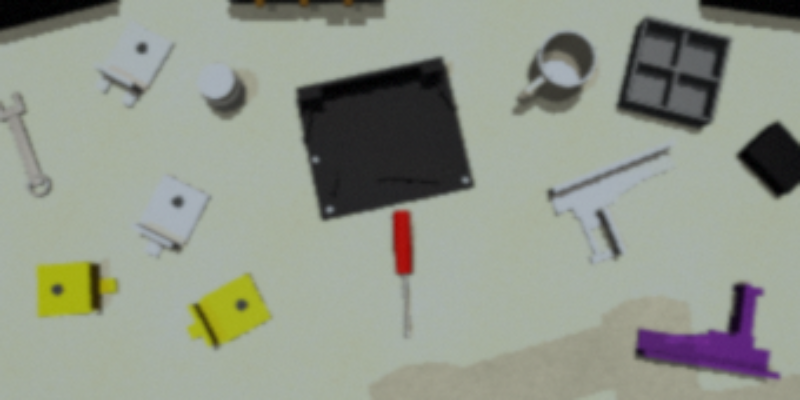

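The crop confirms the choice. The single-tab aluminium bracket is at crop (175,212) with one tab to its lower left, the two-tab is at (135,60), and the aluminium L is at (605,205).

```bash
python3 -m inch '[[[42,-11,-8,-0.18],[43,-3,-8,-0.18],[43,5,-8,-0.18],[42,12,-8,-0.18],[39,20,-8,-0.18],[35,26,-8,-0.18],[29,32,-8,-0.18],[23,37,-8,-0.18],[16,40,-8,-0.18],[0,0,0,0]]]' -1
cat > look.py <<'E'
import sys
from h import *
n=sys.argv[1]; c=cam('wrist'); cv2.imwrite(f'pics/{n}.png',c['img'])
s=observe();print(s['tool_pos'],s['tool_rot'])
for l in sys.argv[2:]:
    print(l,[(np.round(r['at'],1).tolist(),round(r['conf'],2),np.round(onz(c,r['at'],0)[:2],3).tolist()) for r in place_of('wrist',l)][:3])
E
python3 look.py w1 large_bracket slot long_flange
```

```text
time: 2.8
tool_pos: [0.4813, -0.3095, 0.2989]
tool_rot: [3.141, 0.001, 1.895]
contact_force: [-0.4, -0.4, -0.1]
opening: 0.092
[ 0.47992443 -0.31038175  0.29852495] [-3.14133476e+00  1.21391818e-04  1.89204702e+00]
large_bracket [([170.0, 325.2], 0.83, [0.489, -0.311]), ([207.7, 214.9], 0.7, [0.344, -0.423])]
slot [([227.9, 221.2], 0.69, [0.362, -0.452]), ([152.0, 308.0], 0.65, [0.456, -0.294]), ([301.3, 323.6], 0.41, [0.559, -0.525])]
long_flange [([191.8, 173.9], 0.71, [0.278, -0.418]), ([170.8, 364.1], 0.59, [0.545, -0.294])]
```

View pics/w1.png

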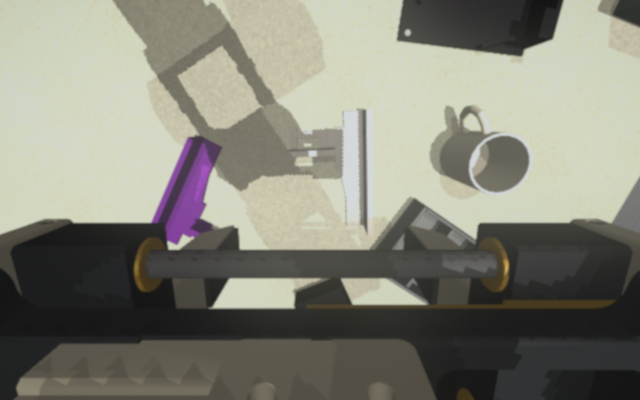

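The picture shows the flange almost vertical at columns 344–370, rows 110–230, with the purple look-alike clear to its left. Next I'll fit poses from all views.

```bash
cat >> h.py <<'E'
from scipy.optimize import least_squares
KP={'large':{'large_bracket':(0,0,0),'slot':(-28,30,3),'long_flange':(56,0,30)},
 'small':{'small_bracket':(0,0,0),'tab':(0,64.5,2.5)},
 'chassis':{'chassis':(0,0,0),'guides':(50,0,4),'rib':(-61,9,9),'large_home':(5,0,4),'small_home':(-23,-12.5,4),'stop':(-46,72.2,11)}}
def w(p,q,z0=0):
    c,s=np.cos(q[2]),np.sin(q[2]);x,y,z=np.array(p)/1000
    return np.array([q[0]+c*x-s*y,q[1]+s*x+c*y,z+z0])
def gather(kind,cams,q0,tol=.045,z0=0):
    o=[]
    for n in cams:
        c=cam(n)
        for l,p in KP[kind].items():
            for r in place_of(n,l):
                e=np.linalg.norm(onz(c,r['at'],p[2]/1000+z0)[:2]-w(p,q0)[:2])
                if e<tol and r['conf']>.3: o.append((c,p,np.array(r['at']),n+' '+l)); break
    return o
def fit(kind,cams,q0,z0=0,tol=.045,obs=None):
    o=obs or gather(kind,cams,q0,tol,z0)
    def f(q): return np.concatenate([(onz(c,a,p[2]/1000+z0)-w(p,q,z0))[:2]*1000 for c,p,a,_ in o])
    r=least_squares(f,q0,loss='soft_l1',f_scale=3,x_scale=[.01,.01,.1])
    print(kind,np.round(r.x,4),[(t[3],np.round(e,0).tolist()) for t,e in zip(o,f(r.x).reshape(-1,2))])
    return r.x,o
E
python3 - <<'E'
from h import *
q,o=fit('large',['top','scene','wrist'],[.488,-.315,.32])
fit('small',['top','scene'],[.476,.294,.6])
fit('chassis',['top','scene'],[.606,.015,.2])
c=o[-1][0] 
im=cv2.resize(c['img'][80:260,260:440],(720,720))
# check tilt of flange: draw its top outline
for P in [[(52,-88,45),(60,-88,45),(60,88,45),(52,88,45)],[(-55,30,45),(9,30,45),(9,38,45),(-55,38,45)],[(25,-88,5),(25,-52,5),(11,4,5)]]:
    pts=np.array([proj(c,w(p,q))[::-1] for p in P]); pts=(pts-[260,80])*4
    cv2.polylines(im,[pts.astype(int)],True,(0,0,255),1)
cv2.imwrite('pics/c2.png',im[:600])
E
```

```text
large [ 0.4896 -0.3155  0.3495] [('top large_bracket', [-5.0, -20.0]), ('top slot', [-3.0, 5.0]), ('top long_flange', [3.0, -11.0]), ('scene large_bracket', [9.0, 1.0]), ('scene slot', [-3.0, -5.0]), ('scene long_flange', [-1.0, 0.0]), ('wrist large_bracket', [1.0, 4.0]), ('wrist slot', [1.0, 0.0]), ('wrist long_flange', [0.0, 3.0])]
small [0.4896 0.2988 1.0082] [('top small_bracket', [-12.0, -0.0]), ('top tab', [-3.0, 2.0]), ('scene small_bracket', [12.0, 0.0]), ('scene tab', [3.0, -2.0])]
chassis [0.6058 0.016  0.2284] [('top chassis', [5.0, 6.0]), ('top guides', [-11.0, -1.0]), ('top rib', [-5.0, -3.0]), ('top large_home', [4.0, 6.0]), ('top stop', [0.0, 4.0]), ('scene chassis', [2.0, -12.0]), ('scene guides', [-8.0, -12.0]), ('scene rib', [4.0, -6.0]), ('scene large_home', [-0.0, 6.0]), ('scene small_home', [1.0, -2.0]), ('scene stop', [-2.0, 7.0])]
```

View pics/c2.png

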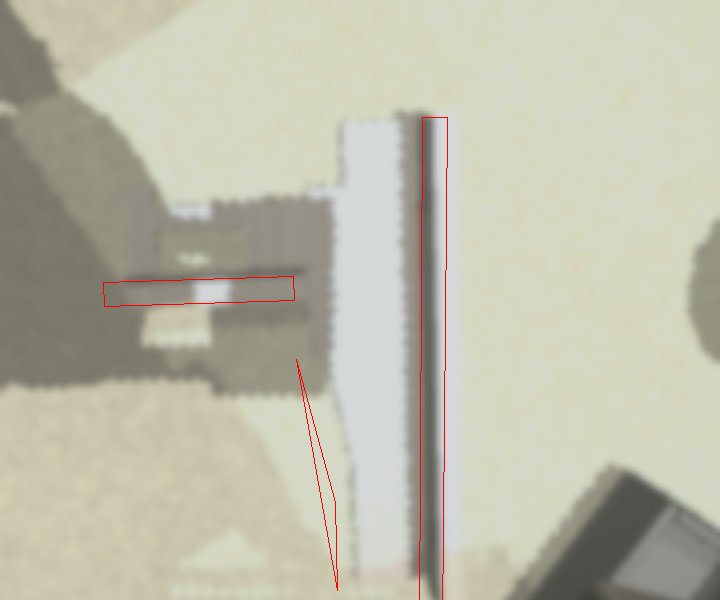

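```bash
python3 - <<'E'
from h import *
q=[.494,-.313,.345]
P=[]
for n in('top','scene','wrist'):
    c=cam(n)
    r=place_of(n,'cup')
    for k in r[:1]:
        v=onz(c,k['at'],0);d=v[:2]-np.array(q[:2]);C,S=np.cos(q[2]),np.sin(q[2])
        print(n,k,v,'in bracket',C*d[0]+S*d[1],-S*d[0]+C*d[1])
g=w((56,2,0),q);print(g)
plan(g[0],g[1],.12,q[2]+np.pi/2,5)
E
```

```text
top {'at': [152.1, 389.0], 'conf': 0.97} [ 0.67751128 -0.23627295  0.        ] in bracket 0.19864679531790927 0.010143039191610241
scene {'at': [197.0, 238.9], 'conf': 0.64} [ 0.68001584 -0.23200465  0.        ] in bracket 0.2024472949981168 0.01331279652253825
wrist {'at': [157.3, 465.8], 'conf': 0.96} [ 0.68068015 -0.22847757  0.        ] in bracket 0.20426530705216756 0.01640737476632073
[ 0.54602383 -0.29217884  0.        ]
[[[-0.6,13.9,35.7,np.float64(-0.005)],[-0.7,13.9,35.7,np.float64(-0.005)],[-0.8,13.9,35.7,np.float64(-0.005)],[-0.8,13.9,35.7,np.float64(-0.005)],[-0.9,13.9,35.7,np.float64(-0.005)]]]
```

```bash
python3 -m inch '[[[-1,14,36,-0.005],[-1,14,36,-0.005],[-1,14,36,-0.005],[-1,14,36,-0.005],[-1,14,36,-0.005],[0,0,30,0],[0,0,30,0],[0,0,30,0],[0,0,16,0],[0,0,0,0]]]' -1
python3 -m inch '[[[0,0,1,0],[0,0,0,0],[0,0,0,0],[0,0,0,0],[0,0,0,0],[0,0,0,0]]]' 1 15
```

```text
time: 6.15
tool_pos: [0.5466, -0.2929, 0.0119]
tool_rot: [-3.14, -0.002, 1.916]
contact_force: [0.5, 0.1, -0.2]
opening: 0.0918
time: 6.9
tool_pos: [0.547, -0.2932, 0.0118]
tool_rot: [3.142, 0.0, 1.916]
contact_force: [0.7, -0.6, -0.1]
opening: 0.0364
```

```bash
python3 -m inch '[[[0,0,0,0],[0,0,0,0],[0,0,0,0],[0,0,0,0]]]' 1 50
python3 -m inch '[[[0,0,-20,0],[0,0,-30,0],[0,0,-40,0],[0,0,-40,0],[0,0,-40,0],[0,0,0,0],[0,0,0,0]]]'
python3 - <<'E'
from h import *
print(observe()['tool_pos'],observe()['contact_force'],observe()['opening'])
c=cam('wrist');cv2.imwrite('pics/w3.png',c['img'])
E
```

```text
time: 7.4
tool_pos: [0.547, -0.2932, 0.0117]
tool_rot: [-3.141, 0.0, 1.916]
contact_force: [-0.2, -0.1, 0.3]
opening: 0.0076
time: 8.28
tool_pos: [0.5462, -0.2925, 0.1797]
tool_rot: [-3.14, -0.003, 1.916]
contact_force: [0.2, -0.3, -5.1]
opening: 0.0078
[ 0.54616908 -0.29251583  0.17967029] [ 0.21329703 -0.26486027 -5.05139616] 0.007817957225786522
```

View pics/w3.png

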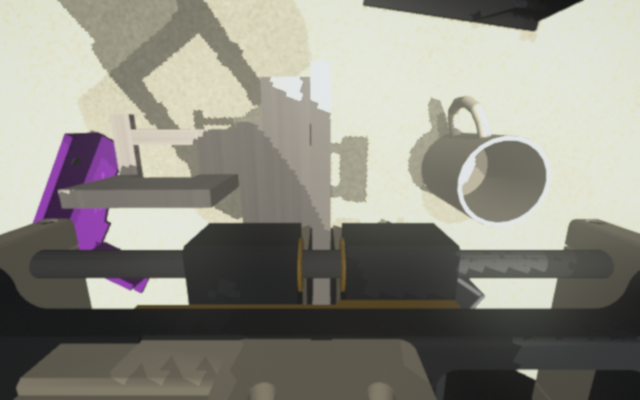

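Held: opening 7.8 mm, flange centred between the jaws. The flange's far end is at about (62,320) and the tip of the leg flange's top at about (190,60). From these I get the in-hand offset.

```bash
python3 - <<'E'
from h import *
c=read_camera('wrist');T=np.array(c['T_tool_cam'])
def tz(row,col,z):
    d=T[:3,:3]@np.array([(col-c['cx'])/c['fx'],(row-c['cy'])/c['fy'],1]);e=T[:3,3];return ((e+d*(z-e[2])/d[2])*1000).round(1)
print('y88 end top',tz(62,320,(11.7-45)/1000))
print('leg flange tip: top edge far',tz(189,59,(11.7-45)/1000),tz(205,61,(11.7-45)/1000), 'right end',tz(175,238,(11.7-45)/1000))
# subpixel flange end
im=c['img'];g=cv2.cvtColor(im,cv2.COLOR_BGR2GRAY)
print(g[52:85:1,320])
print(g[175:215,80])
print(g[65:80:5,300:340])
E
```

```text
y88 end top [ 87.9  -0.4 -33.3]
leg flange tip: top edge far [  38.8 -109.6  -33.3] [  31.8 -110.2  -33.3] right end [ 44.7 -34.3 -33.3]
[228 228 228 228 228 228 229 229 230 230 230 230 230 230 230 230 230 230
 230 230 230 230 231 230 231 231 230 231 230 231 231 230 230]
[ 49  49  49  49  49  49  49  50  56  71  82  86  86  87  97 110 118 121
 121 121 121 121 121 121 121 121 121 121 121 120 120 119 117 109 100  97
  98  97  99 101]
[[211 210 208 207 206 208 209 210 212 216 224 229 230 230 230 230 230 230
  230 230 230 230 230 230 230 230 230 231 230 231 230 230 229 229 229 229
  229 229 228 228]
 [212 211 211 213 219 223 226 227 227 228 229 230 230 230 230 230 230 230
  230 230 230 230 230 231 231 231 231 230 230 230 230 229 229 229 229 229
  229 229 229 229]
 [223 224 224 225 225 224 224 225 226 226 228 230 230 230 230 230 230 230
  230 230 230 231 230 230 231 231 230 231 231 231 230 230 229 229 229 228
  228 227 226 226]]
```

```bash
python3 - <<'E'
from h import *
q=[.606,.016,.21]
g=w((-90,-110,0),q);print(g)
plan(g[0],g[1],.31,q[2]+np.pi/2,6)
E
```

```text
[ 0.54090781 -0.11034479  0.        ]
[[[28.9,9.4,-21.7,np.float64(0.022)],[29.1,8.7,-21.7,np.float64(0.022)],[29.3,8.1,-21.7,np.float64(0.022)],[29.5,7.4,-21.7,np.float64(0.022)],[29.7,6.8,-21.7,np.float64(0.022)],[29.8,6.1,-21.7,np.float64(0.022)]]]
```

```bash
python3 -m inch '[[[0,0,-40,0],[25,8,-40,0.02],[30,8,-30,0.02],[30,8,-20,0.02],[30,8,0,0.02],[30,7,0,0.02],[30,7,0,0.03],[0,0,0,0],[0,0,0,0]]]'
python3 - <<'E'
from h import *
q,o=fit('chassis',['wrist'],[.606,.016,.21])
c=o[0][0];cv2.imwrite('pics/w4raw.png',c['img']);im=c['img']
im=np.clip(im.astype(float)*2.2,0,255).astype(np.uint8)[0:260,180:580]
im=cv2.resize(im,(800,520))
for P in [[(65,-100,57),(65,100,57)],[(-104,-108,4),(-104,106,4),(71,106,4),(71,-108,4)],[(-61,0,14),(-61,18,14)],[(-82,-62,14),(-61,0,14)],[(53,68,57),(53,100,57)],[(53,-68,57),(53,-100,57)],[(38,90,18),(65,90,18)],[(38,-90,18),(65,-90,18)],[(-53,72.2,18),(-40,72.2,18)]]:
    pts=np.array([proj(c,w(p,q))[::-1] for p in P])
    cv2.polylines(im,[((pts-[180,0])*2).astype(int)],len(P)==4,(0,0,255),1)
cv2.imwrite('pics/w4.png',im)
print(observe()['tool_pos'],observe()['tool_rot'])
E
```

```text
time: 9.5
tool_pos: [0.5402, -0.1125, 0.3106]
tool_rot: [-3.14, -0.001, 1.786]
contact_force: [0.1, 0.7, -4.6]
opening: 0.0077
chassis [0.603  0.0169 0.1975] [('wrist chassis', [0.0, 2.0]), ('wrist guides', [-2.0, 3.0]), ('wrist rib', [-2.0, -1.0]), ('wrist large_home', [1.0, -1.0]), ('wrist small_home', [-1.0, -4.0]), ('wrist stop', [5.0, 1.0])]
[ 0.54035997 -0.11279652  0.31156849] [-3.14142431e+00  4.09850232e-05  1.78501848e+00]
```

View pics/w4.png

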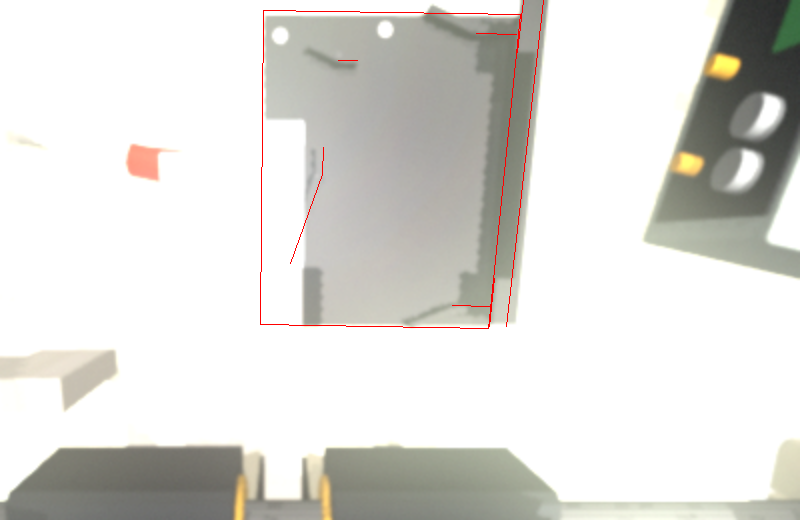

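The picture shows the chassis overlay nearly right, though the back panel and rib suggest a few mm and some yaw error. The held leg hides the front, so I'll shift and take a cleaner view.

```bash
python3 -m inch '[[[-15,-35,0,0.01],[0,-35,0,0],[0,0,0,0],[0,0,0,0]]]'
python3 - <<'E'
from h import *
q,o=fit('chassis',['wrist'],[.603,.017,.198])
c=o[0][0];cv2.imwrite('pics/w5raw.png',c['img']);im=c['img']
np.savez('w5',eye=c['eye'],R=c['R'],fx=c['fx'],fy=c['fy'],cx=c['cx'],cy=c['cy'])
p=proj(c,w((0,0,20),q));print(p)
r0=max(0,int(p[0])-85);c0=int(p[1])-110;print('crop origin',r0,c0)
g=cv2.cvtColor(im,cv2.COLOR_BGR2GRAY)[r0:r0+171,c0:c0+228].astype(float)
g=np.clip(255*(g/180)**.5,0,255).astype(np.uint8)
cv2.imwrite('pics/w5.png',cv2.resize(g,None,fx=3.5,fy=3.5,interpolation=cv2.INTER_CUBIC))
print(observe()['tool_pos'],observe()['tool_rot'])
E
```

```text
time: 10.35
tool_pos: [0.4756, -0.1417, 0.3121]
tool_rot: [3.14, 0.001, 1.775]
contact_force: [0.7, -0.0, -4.6]
opening: 0.0079
chassis [0.6012 0.016  0.1635] [('wrist chassis', [0.0, 1.0]), ('wrist rib', [-1.0, -1.0]), ('wrist large_home', [-1.0, 1.0]), ('wrist small_home', [0.0, -0.0]), ('wrist stop', [2.0, -0.0])]
[ 75.46125978 432.50200431]
crop origin 0 322
[ 0.47543671 -0.14137303  0.31149641] [-3.14133523e+00 -8.04468604e-05  1.77629878e+00]
```

View pics/w5.png

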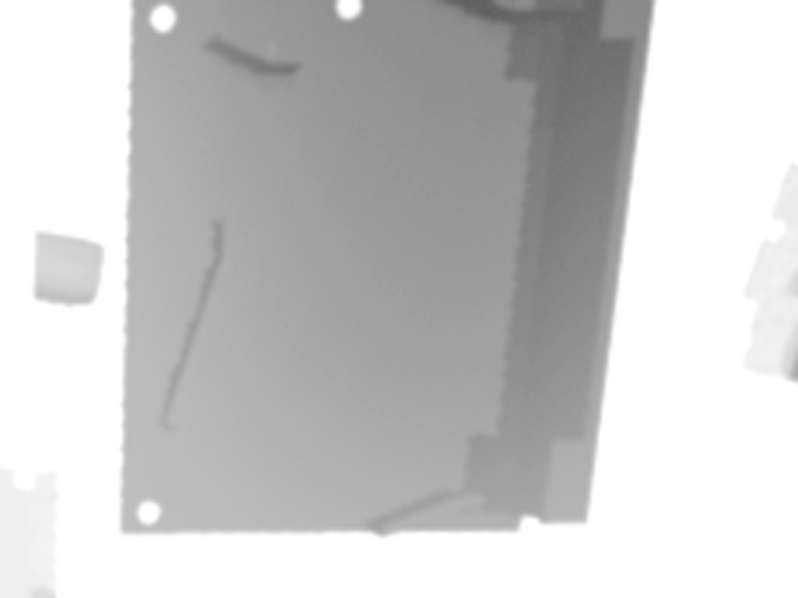

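This is a clear view. Corner points (crop px): floor corner (121,531), rib corner (221,255), lip corners (553,440) and (601,38), panel corner (588,521), panel inner edge (583,438) and (633,38). I'll fit these.

```bash
python3 - <<'E'
from h import *
d=np.load('w5.npz');c={k:d[k] for k in d}
pts=[((-104,-108,4),(121,531)),((-61,0,14),(221,255)),((-61,18,14),(222,220)),((71,-100,57),(588,522)),((53,-68,57),(553,440)),((53,68,57),(601,38)),((65,-68,57),(583,438)),((65,68,57),(633,38)),((38,-90,18),(452,490)),((-82,-62,14),(169,427)),((-40,72.2,18),(298,70)),((53,-100,57),(546,519))]
def f(v):
    k=dict(c);k['eye']=c['eye']+np.array([0,0,v[3] if len(v)>3 else 0])
    return np.concatenate([proj(k,w(p,v))-np.array([a[1]/3.5,a[0]/3.5+322]) for p,a in pts])
for x0 in ([.602,.016,.18],[.602,.016,.18,0]):
    r=least_squares(f,x0,loss='soft_l1');print(np.round(r.x,4));print(np.round(r.fun.reshape(-1,2),1).tolist())
E
```

```text
[0.6022 0.0167 0.2139]
[[1.3, -0.9], [3.3, 3.3], [-0.5, 3.6], [0.5, -0.2], [-0.4, -0.7], [-0.8, -1.1], [0.1, -0.2], [-1.0, -0.4], [0.6, 2.6], [-0.2, 1.8], [-2.3, 0.1], [1.5, -1.5]]
[0.6027 0.0169 0.214  0.0013]
[[1.2, -0.6], [3.3, 3.5], [-0.4, 3.8], [0.3, -0.2], [-0.5, -0.7], [-0.6, -1.2], [0.0, -0.3], [-0.7, -0.5], [0.5, 2.7], [-0.3, 2.1], [-2.0, 0.2], [1.3, -1.5]]
```

```bash
python3 - <<'E'
from h import *
g=w((21,0,0),[.6025,.0168,.214]);print(g)
plan(g[0],g[1],.16,1.785,5)
E
```

```text
[0.62302097 0.02125978 0.        ]
[[[25.8,35.5,30.3,np.float64(-0.002)],[25.8,35.6,30.3,np.float64(-0.002)],[25.7,35.6,30.3,np.float64(-0.002)],[25.6,35.7,30.3,np.float64(-0.002)],[25.6,35.7,30.3,np.float64(-0.002)]]]
```

```bash
python3 -m inch '[[[26,36,15,-0.002],[26,36,15,-0.002],[26,36,20,-0.002],[26,36,50,-0.002],[25,34,52,-0.001],[0,0,0,0],[0,0,0,0]]]'
python3 - <<'E'
from h import *
g=w((21,0,0),[.6025,.0168,.214])
plan(g[0],g[1],.03,1.785,5)
E
```

```text
time: 11.58
tool_pos: [0.619, 0.0172, 0.1668]
tool_rot: [3.141, 0.001, 1.785]
contact_force: [-0.1, -0.5, -3.1]
opening: 0.008
[[[0.6,1.0,27.4,np.float64(0.0)],[0.6,1.0,27.4,np.float64(0.0)],[0.6,1.0,27.4,np.float64(0.0)],[0.6,1.0,27.4,np.float64(0.0)],[0.6,1.0,27.4,np.float64(0.0)]]]
```

```bash
python3 -m inch '[[[3,5,25,0],[0,0,30,0],[0,0,35,0],[0,0,30,0],[0,0,14,0],[0,0,8,0],[0,0,4,0],[0,0,0,0]]]'

```

```text
time: 12.58
tool_pos: [0.6234, 0.0212, 0.0212]
tool_rot: [3.14, 0.001, 1.785]
contact_force: [0.5, -0.2, -3.9]
opening: 0.0079
```

```bash
python3 -m inch '[[[0,0,2,0],[0,0,2,0],[0,0,1,0],[0,0,0,0],[0,0,0,0]]]'
python3 look.py w6 large_bracket slot guides stop
```

```text
time: 13.2
tool_pos: [0.623, 0.0213, 0.0157]
tool_rot: [3.141, 0.0, 1.785]
contact_force: [-1.6, -0.7, -0.3]
opening: 0.008
[0.62296078 0.02136415 0.01567526] [3.14148176e+00 7.51367572e-05 1.78484174e+00]
large_bracket []
slot [([189.6, 172.4], 0.89, [0.532, 0.03])]
guides [([236.5, 369.2], 0.93, [0.652, 0.026])]
stop [([109.6, 195.5], 0.71, [0.54, 0.078])]
```

```bash
python3 -m inch '[[[0,0,0,0],[0,0,0,0],[0,0,0,0],[0,0,0,0]]]' 0.48
python3 -m inch '[[[0,0,-20,0],[0,0,-45,0],[8,-16,0,0],[0,-16,0,0],[0,0,0,0],[0,0,0,0],[0,0,0,0]]]' 1 20
```

```text
time: 13.95
tool_pos: [0.623, 0.0213, 0.0154]
tool_rot: [3.141, 0.0, 1.785]
contact_force: [-1.0, 0.1, 0.6]
opening: 0.0237
time: 14.82
tool_pos: [0.5905, 0.0223, 0.0803]
tool_rot: [3.141, 0.0, 1.785]
contact_force: [0.3, -0.0, -0.1]
opening: 0.0003
```

```bash
python3 look.py w7 large_bracket slot guides stop long_flange
```

```text
[0.59042464 0.02233139 0.08025587] [3.14145528e+00 1.11901113e-04 1.78479523e+00]
large_bracket [([228.5, 305.3], 0.61, [0.582, 0.0])]
slot []
guides [([216.7, 395.4], 0.68, [0.652, 0.026])]
stop [([123.9, 273.8], 0.74, [0.542, 0.078])]
long_flange [([226.1, 362.9], 0.62, [0.628, 0.013])]
```

View pics/w7.png

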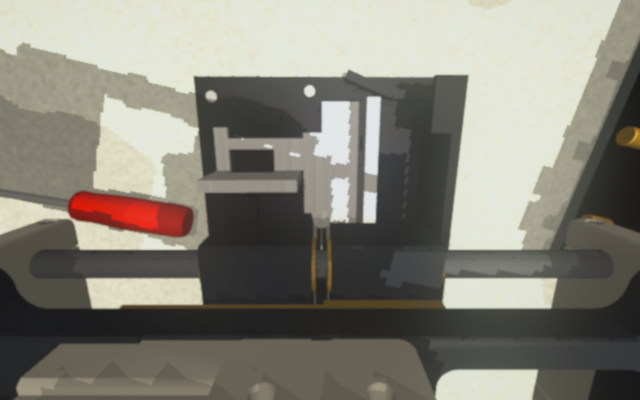

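The bracket lies parallel in the chassis. Its flange (columns 366–380, rows 97–222) sits ahead of the +y guide (row ~95), and the closed fingers are just in front of the flange. Now I'll lower and push.

```bash
python3 -m inch '[[[0,0,30,0],[0,0,32,0],[0,5,0,0],[0,5,0,0],[0,5,0,0],[0,5,0,0],[0,5,0,0],[0,5,0,0],[0,0,0,0]]]'
python3 -m inch '[[[0,3,0,0],[0,3,0,0],[0,3,0,0],[0,2,0,0],[0,2,0,0],[0,0,0,0]]]'
```

```text
time: 16.25
tool_pos: [0.6199, 0.0288, 0.0184]
tool_rot: [3.141, 0.0, 1.785]
contact_force: [-1.3, 0.1, -0.3]
opening: 0.0008
time: 17.0
tool_pos: [0.6323, 0.0315, 0.0184]
tool_rot: [3.141, 0.0, 1.785]
contact_force: [-0.0, 0.4, -0.7]
opening: 0.0004
```

```bash
python3 -m inch '[[[0,2,0,0],[0,2,0,0],[0,1,0,0],[0,1,0,0],[0,0,0,0]]]'
python3 -m inch '[[[0,1,0,0],[0,1,0,0],[0,0,0,0]]]'
```

```text
time: 17.62
tool_pos: [0.638, 0.0328, 0.0184]
tool_rot: [3.141, 0.0, 1.785]
contact_force: [0.0, 0.2, -0.1]
opening: 0.0003
time: 18.0
tool_pos: [0.6394, 0.0331, 0.0184]
tool_rot: [-3.141, -0.0, 1.785]
contact_force: [-4.6, -1.2, 1.5]
opening: 0.0006
```

```bash
python3 -m inch '[[[0,1,0,0],[0,0,0,0],[0,0,0,0]]]'
python3 -m inch '[[[0,1,0,0],[0,0,0,0],[0,0,0,0]]]'
```

```text
time: 18.38
tool_pos: [0.6394, 0.0331, 0.0184]
tool_rot: [-3.138, -0.0, 1.785]
contact_force: [-7.1, -3.6, 3.6]
opening: 0.0005
time: 18.75
tool_pos: [0.6394, 0.0331, 0.0184]
tool_rot: [-3.136, -0.001, 1.785]
contact_force: [-11.9, -3.3, 6.7]
opening: 0.0002
```

```bash
python3 -m inch '[[[0,-5,0,0],[-30,0,0,0],[-30,0,0,0],[0,3,0,0],[0,1,0,0],[0,1,0,0],[0,0,0,0],[0,0,0,0]]]'
python3 -m inch '[[[0,-4,0,0],[40,0,0,0],[40,0,0,0],[30,0,0,0],[0,3,0,0],[0,1,0,0],[0,0,0,0],[0,0,0,0]]]'
```

```text
time: 19.75
tool_pos: [0.6522, -0.027, 0.0183]
tool_rot: [-3.136, 0.002, 1.784]
contact_force: [-10.0, -10.0, 4.1]
opening: 0.0007
time: 20.75
tool_pos: [0.629, 0.0813, 0.0185]
tool_rot: [-3.137, 0.001, 1.785]
contact_force: [-9.4, -9.7, 6.4]
opening: 0.0004
```

All three push points stop at the same chassis x (39.3–39.6 mm), so the flange is flush. Next, the small bracket; I'll take a record frame on the way.

```bash
python3 -m inch '[[[0,-6,0,0],[0,0,-50,0],[0,0,-60,0],[-40,-20,-60,0],[-20,-30,-60,0],[0,-30,0,0],[0,0,0,0],[0,0,0,0]]]'
python3 - <<'E'
from h import *
q,o=fit('large',['wrist'],[.607,.018,.214],z0=.004)
c=o[0][0];cv2.imwrite('pics/w8raw.png',c['img'])
np.savez('w8',eye=c['eye'],R=c['R'],fx=c['fx'],fy=c['fy'],cx=c['cx'],cy=c['cy'])
qs=np.array([.482,.297,1.0]);g=w((-45,0,0),qs);print(g)
plan(g[0],g[1],.25,1.0,8)
E
```

```text
time: 21.75
tool_pos: [0.565, 0.0161, 0.232]
tool_rot: [3.141, -0.0, 1.785]
contact_force: [0.8, 0.2, 0.7]
opening: 0.0003
large [0.6091 0.0179 0.2094] [('wrist slot', [0.0, -0.0])]
[0.4576864  0.25913381 0.        ]
[[[32.6,-6.6,-2.3,np.float64(0.098)],[31.7,-9.8,-2.3,np.float64(0.098)],[30.6,-12.8,-2.3,np.float64(0.098)],[29.2,-15.8,-2.3,np.float64(0.098)],[27.5,-18.6,-2.3,np.float64(0.098)],[25.6,-21.2,-2.3,np.float64(0.098)],[23.4,-23.6,-2.3,np.float64(0.098)],[21.0,-25.8,-2.3,np.float64(0.098)]]]
```

```bash
python3 -m inch '[[[33,-7,-2,0.1],[32,-10,-2,0.1],[31,-13,-2,0.1],[29,-16,-2,0.1],[28,-19,-2,0.1],[26,-21,-2,0.1],[23,-24,-2,0.1],[21,-26,-2,0.1],[0,0,0,0],[0,0,0,0]]]' -1
python3 - <<'E'
from h import *
q,o=fit('small',['wrist'],[.482,.297,1.0])
c=o[0][0];im=c['img'].copy();cv2.imwrite('pics/w9raw.png',im)
np.savez('w9',eye=c['eye'],R=c['R'],fx=c['fx'],fy=c['fy'],cx=c['cx'],cy=c['cy'])
p=proj(c,w((0,0,0),q));r0=max(0,int(p[0])-90);c0=max(0,int(p[1])-100);print(r0,c0)
cr=cv2.resize(im[r0:r0+150,c0:c0+200],None,fx=3,fy=3,interpolation=cv2.INTER_CUBIC)
r=cv2.imread('pics/w8raw.png')[0:230,150:450]
r=np.clip(255*(r/200.)**.5,0,255).astype(np.uint8)
cv2.imwrite('pics/w9.png',cr)
cv2.imwrite('pics/w8.png',cv2.resize(r,None,fx=2.6,fy=2.6,interpolation=cv2.INTER_CUBIC))
print(observe()['tool_pos'],observe()['tool_rot'])
E
```

```text
time: 23.2
tool_pos: [0.4573, 0.2607, 0.2477]
tool_rot: [3.141, 0.001, 0.986]
contact_force: [0.4, 0.2, 0.5]
opening: 0.091
small [0.4964 0.3008 1.0952] [('wrist small_bracket', [3.0, -1.0]), ('wrist tab', [-3.0, 1.0])]
40 229
[0.45744174 0.26011796 0.24787654] [3.14157301e+00 5.29939235e-04 9.84125610e-01]
```

View pics/w9.png

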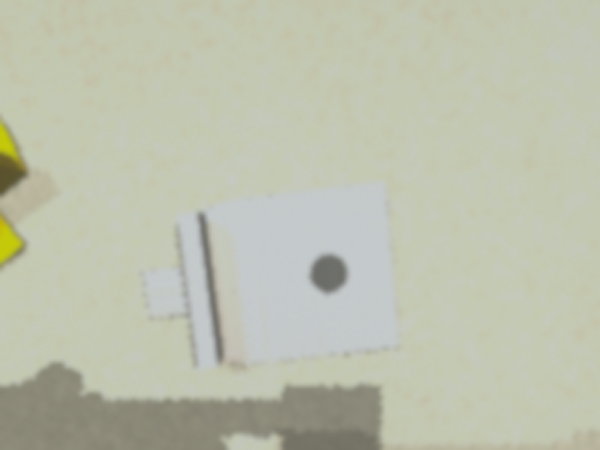

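View pics/w8.png

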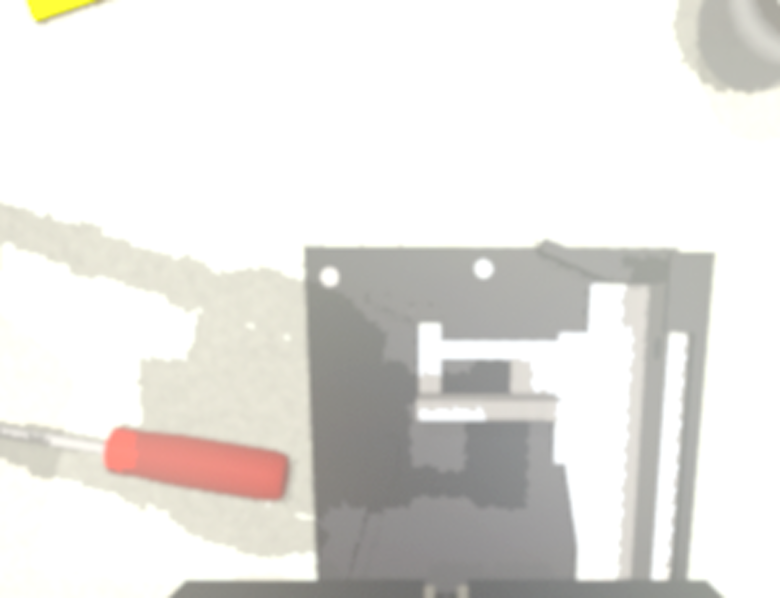

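w9 shows one tab (144–185, 270–317), so this is the right bracket. w8 shows the large bracket seated, with its flange under the upper lip. I'll fit both poses from the corners.

```bash
python3 - <<'E'
from h import *
def go(f,pts,k,off,q0,z0=0):
    d=np.load(f);c={n:d[n] for n in d}
    F=lambda v:np.concatenate([proj(c,w(p,v,z0))-np.array([a[1]/k+off[0],a[0]/k+off[1]]) for p,a in pts])
    r=least_squares(F,q0,loss='soft_l1');print(np.round(r.x,4),np.round(r.fun.reshape(-1,2),1).tolist());return r.x
s=go('w9.npz',[((35,-42.5,5),(385,183)),((-35,-42.5,5),(399,347)),((10,64.5,5),(144,270)),((-10,64.5,5),(150,317)),((30,42.5,45),(179,216)),((-30,42.5,45),(195,366)),((30,34.5,45),(201,213)),((-30,34.5,45),(220,362))],3,(40,229),[.49,.3,1.05])
l=go('w8.npz',[((-55,30,45),(418,421)),((9,30,45),(555,421)),((-55,70,5),(419,322)),((25,88,5),(590,284)),((52,68,45),(667,333)),((60,68,45),(688,333)),((11,4,5),(555,463)),((25,-52,5),(577,548))],2.6,(0,150),[.607,.018,.214],.004)
g=w((0,38.5,0),s);print(g)
plan(g[0],g[1],.10,s[2],5)
E
```

```text
[0.4932 0.3006 1.0915] [[-0.4, 0.9], [0.4, 0.2], [0.0, -0.2], [-0.0, -0.0], [-1.1, -0.2], [1.1, 1.1], [-0.8, -0.6], [1.7, -0.6]]
[0.6077 0.0183 0.2084] [[-0.4, -1.1], [-0.1, 3.2], [0.8, -0.4], [0.4, 0.1], [-0.8, 0.9], [-0.7, 0.1], [0.2, -0.8], [9.4, -0.3]]
[0.45908011 0.3183052  0.        ]
[[[9.9,-6.2,29.6,np.float64(-0.021)],[10.0,-6.0,29.6,np.float64(-0.021)],[10.1,-5.7,29.6,np.float64(-0.021)],[10.3,-5.5,29.6,np.float64(-0.021)],[10.4,-5.3,29.6,np.float64(-0.021)]]]
```

```bash
python3 -m inch '[[[10,-6,30,-0.02],[10,-6,30,-0.02],[10,-6,30,-0.02],[10,-5,30,-0.02],[10,-5,28,-0.025],[0,0,30,0],[0,0,30,0],[0,0,20,0],[0,0,8,0],[0,0,0,0]]]' -0.2
python3 - <<'E'
from h import *
g=w((0,38.5,0),[.4932,.3006,1.0915]);plan(g[0],g[1],.012,1.0915,1)
E
```

```text
time: 24.6
tool_pos: [0.4593, 0.3178, 0.012]
tool_rot: [-3.141, 0.0, 1.089]
contact_force: [0.5, 0.7, 0.3]
opening: 0.0549
[[[0.4,-0.5,-0.0,np.float64(-0.002)]]]
```

```bash
python3 -m inch '[[[0,0,0,0],[0,0,0,0],[0,0,0,0],[0,0,0,0],[0,0,0,0],[0,0,0,0]]]' 1 15
python3 -m inch '[[[0,0,0,0],[0,0,0,0],[0,0,-20,0],[0,0,-30,0],[0,0,-40,0],[0,0,-40,0],[0,0,-20,0],[0,0,0,0]]]' 1 50
python3 - <<'E'
from h import *
# place with offset -42 in chassis y
L=[.6077,.0183,.213]; g=w((-28,-12.5-42+38.5,0),L);print(g)
plan(g[0],g[1],.18,L[2],7)
c=cam('wrist');cv2.imwrite('pics/w10raw.png',c['img'])
E
```

```text
time: 25.35
tool_pos: [0.459, 0.3183, 0.0122]
tool_rot: [3.142, -0.0, 1.09]
contact_force: [-0.2, 0.2, 1.6]
opening: 0.0079
time: 26.35
tool_pos: [0.4596, 0.3185, 0.1632]
tool_rot: [3.14, -0.002, 1.09]
contact_force: [-0.3, 0.3, -1.8]
opening: 0.0077
[ 0.58371506 -0.00325742  0.        ]
[[[-32.5,37.0,-2.4,np.float64(0.125)],[-27.7,40.8,-2.4,np.float64(0.125)],[-22.4,43.9,-2.4,np.float64(0.125)],[-16.7,46.3,-2.4,np.float64(0.125)],[-10.8,48.1,-2.4,np.float64(0.125)],[-4.7,49.0,-2.4,np.float64(0.125)],[1.5,49.2,-2.4,np.float64(0.125)]]]
```

```bash
python3 -m inch '[[[-32,37,-3,0.125],[-28,41,-3,0.125],[-22,44,-3,0.125],[-17,46,-3,0.125],[-11,48,-3,0.125],[-5,49,-2,0.125],[1,49,-2,0.125],[0,0,0,0],[0,0,0,0]]]'
python3 - <<'E'
from h import *
L=[.6077,.0183,.213]; g=w((-28.4,-16,0),L);plan(g[0],g[1],.03,L[2],5)
E
```

```text
time: 27.52
tool_pos: [0.5815, -0.0028, 0.1794]
tool_rot: [-3.14, 0.003, 0.215]
contact_force: [-0.1, 1.2, -2.0]
opening: 0.0076
[[[0.4,0.2,29.9,np.float64(0.0)],[0.4,0.2,29.9,np.float64(0.0)],[0.4,0.2,29.9,np.float64(0.0)],[0.4,0.2,29.9,np.float64(0.0)],[0.4,0.2,29.9,np.float64(0.0)]]]
```

```bash
python3 -m inch '[[[2,1,30,0],[0,0,35,0],[0,0,35,0],[0,0,30,0],[0,0,14,0],[0,0,8,0],[0,0,5,0],[0,0,0,0]]]'
python3 -m inch '[[[0,0,2,0],[0,0,2,0],[0,0,2,0],[0,0,0,0],[0,0,0,0]]]'
```

```text
time: 28.52
tool_pos: [0.5849, -0.0037, 0.0246]
tool_rot: [3.141, -0.001, 0.215]
contact_force: [0.4, 0.3, -2.1]
opening: 0.0081
time: 29.15
tool_pos: [0.5847, -0.0038, 0.0181]
tool_rot: [3.141, -0.0, 0.215]
contact_force: [-0.2, -1.4, -1.7]
opening: 0.0079
```

```bash
python3 -m inch '[[[0,0,2,0],[0,0,0,0],[0,0,0,0]]]'
python3 - <<'E'
from h import *
c=cam('wrist');im=c['img'];cv2.imwrite('pics/w11raw.png',im)
fit('large',['wrist'],[.6077,.0183,.213],z0=.004)
L=[.6077,.0183,.213];p=observe()['tool_pos'];d=p[:2]-np.array(L[:2]);C,S=np.cos(L[2]),np.sin(L[2])
print('TCP in large frame',C*d[0]+S*d[1],-S*d[0]+C*d[1])
E
```

```text
time: 29.52
tool_pos: [0.5848, -0.0038, 0.0162]
tool_rot: [3.141, -0.0, 0.215]
contact_force: [1.2, 0.5, -1.6]
opening: 0.0075
large [0.631  0.0039 0.509 ] [('wrist slot', [17.0, 1.0]), ('wrist long_flange', [-17.0, -1.0])]
TCP in large frame -0.027120451180182043 -0.016684527532371055
```

```bash
python3 -m inch '[[[0,0,0,0],[0,0,0,0],[0,0,0,0],[0,0,0,0]]]' 0.48
python3 -m inch '[[[0,0,-20,0],[0,0,-45,0],[0,16,0,0],[0,16,0,0],[0,0,0,0],[0,0,0,0],[0,0,0,0]]]' 1 20
python3 -m inch '[[[0,0,30,0],[0,0,32,0],[0,-5,0,0],[0,-5,0,0],[0,-5,0,0],[0,-5,0,0],[0,-4,0,0],[0,0,0,0]]]'
```

```text
time: 30.28
tool_pos: [0.5847, -0.0038, 0.0162]
tool_rot: [3.141, -0.0, 0.215]
contact_force: [0.1, 0.5, 0.3]
opening: 0.0237
time: 31.15
tool_pos: [0.5911, -0.0346, 0.0805]
tool_rot: [-3.141, 0.001, 0.215]
contact_force: [-0.1, 0.2, -0.0]
opening: 0.0007
time: 32.15
tool_pos: [0.5863, -0.0112, 0.0194]
tool_rot: [3.142, -0.0, 0.215]
contact_force: [0.3, 0.1, -0.1]
opening: 0.0004
```

```bash
python3 -m inch '[[[0,-3,0,0],[0,-3,0,0],[0,-3,0,0],[0,-3,0,0],[0,0,0,0]]]'
python3 -m inch '[[[0,-3,0,0],[0,-3,0,0],[0,-3,0,0],[0,0,0,0]]]'
python3 -m inch '[[[0,-2,0,0],[0,-2,0,0],[0,0,0,0]]]'
```

```text
time: 32.78
tool_pos: [0.5836, 0.0006, 0.019]
tool_rot: [-3.141, 0.0, 0.215]
contact_force: [0.9, 0.4, 0.1]
opening: 0.0006
time: 33.28
tool_pos: [0.5817, 0.0093, 0.019]
tool_rot: [-3.141, 0.0, 0.215]
contact_force: [-0.0, -0.3, 0.5]
opening: 0.0004
time: 33.65
tool_pos: [0.581, 0.013, 0.0191]
tool_rot: [3.142, 0.0, 0.215]
contact_force: [0.4, -0.0, 0.5]
opening: 0.0002
```

```bash
python3 -m inch '[[[0,-1,0,0],[0,-1,0,0],[0,-1,0,0],[0,0,0,0]]]'
python3 -m inch '[[[0,-1,0,0],[0,0,0,0],[0,0,0,0]]]'
python3 -m inch '[[[0,-1,0,0],[0,0,0,0],[0,0,0,0]]]'
```

```text
time: 34.15
tool_pos: [0.5804, 0.0159, 0.0191]
tool_rot: [3.142, 0.0, 0.215]
contact_force: [0.2, 0.3, -0.7]
opening: 0.0006
time: 34.52
tool_pos: [0.5802, 0.0168, 0.0191]
tool_rot: [-3.142, -0.0, 0.215]
contact_force: [0.5, -0.5, 0.1]
opening: 0.0005
time: 34.9
tool_pos: [0.58, 0.0175, 0.0191]
tool_rot: [3.141, 0.0, 0.215]
contact_force: [-0.4, -2.8, 0.4]
opening: 0.0003
```

```bash
python3 -m inch '[[[0,-1,0,0],[0,0,0,0],[0,0,0,0]]]'
python3 -m inch '[[[0,-1,0,0],[0,0,0,0],[0,0,0,0]]]'
```

```text
time: 35.28
tool_pos: [0.5799, 0.0183, 0.0191]
tool_rot: [3.141, -0.0, 0.215]
contact_force: [0.6, -5.1, 1.0]
opening: 0.0004
time: 35.65
tool_pos: [0.5799, 0.0184, 0.0192]
tool_rot: [3.14, -0.0, 0.215]
contact_force: [0.3, -8.9, -0.2]
opening: 0.0003
```

```bash
python3 -m inch '[[[0,5,0,0],[18,0,0,0],[0,-4,0,0],[0,-1,0,0],[0,-1,0,0],[0,0,0,0],[0,0,0,0]]]'
python3 -m inch '[[[0,5,0,0],[-18,0,0,0],[-18,0,0,0],[0,-4,0,0],[0,-1,0,0],[0,-1,0,0],[0,0,0,0],[0,0,0,0]]]'
```

```text
time: 36.52
tool_pos: [0.5987, 0.0227, 0.0199]
tool_rot: [3.138, -0.004, 0.215]
contact_force: [5.7, -9.8, -0.6]
opening: 0.0004
time: 37.52
tool_pos: [0.5599, 0.0148, 0.0191]
tool_rot: [3.138, 0.005, 0.216]
contact_force: [-7.3, -18.0, 5.7]
opening: 0.001
```

```bash
python3 -m inch '[[[0,5,0,0],[0,0,-40,0],[0,0,-60,0],[-30,0,-60,0],[-30,0,-50,0],[-8,0,0,0],[0,0,0,0],[0,0,0,0]]]'
python3 - <<'E'
from h import *
c=cam('wrist');im=c['img'];cv2.imwrite('pics/w12raw.png',im)
np.savez('w12',eye=c['eye'],R=c['R'],fx=c['fx'],fy=c['fy'],cx=c['cx'],cy=c['cy'])
p=proj(c,w((0,0,0),[.6025,.0168,.214]));print(p,observe()['tool_pos'])
r0=max(0,int(p[0])-95);c0=int(p[1])-125;print(r0,c0)
g=im[r0:r0+187,c0:c0+250].astype(float)
cv2.imwrite('pics/w12.png',cv2.resize(np.clip(255*(g/230)**.6,0,255).astype(np.uint8),None,fx=3.2,fy=3.2,interpolation=cv2.INTER_CUBIC))
E
```

```text
time: 38.52
tool_pos: [0.498, -0.0007, 0.2235]
tool_rot: [-3.14, 0.002, 0.215]
contact_force: [0.5, 0.9, 0.0]
opening: 0.0001
[ 87.06053457 325.84590074] [ 0.49810577 -0.00077402  0.22348426]
0 200
```

View pics/w12.png

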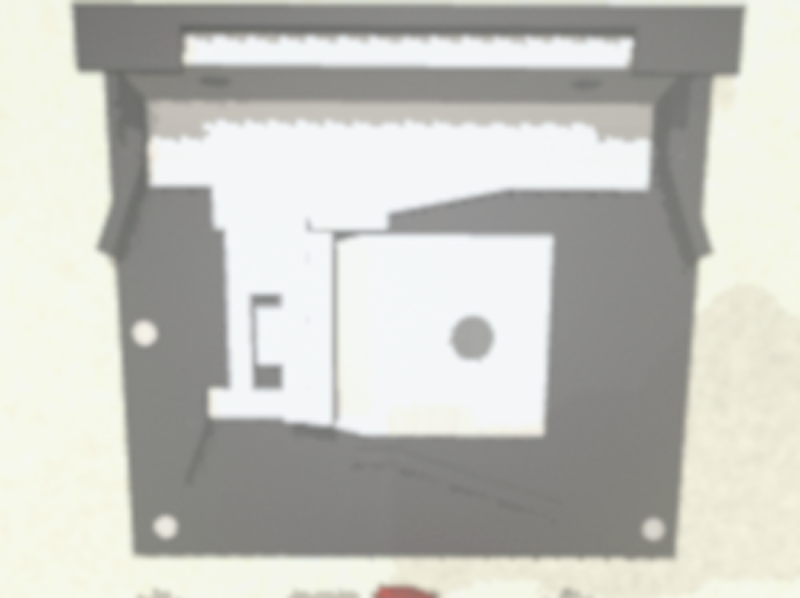

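The picture shows both brackets home. The tab is through the slot and visible in the cut-away (255–282, 305–365), the flanges touch at column 335, and the long flange is under both lips at rows 38–66. I'll check the numbers.

```bash
python3 - <<'E'
from h import *
d=np.load('w12.npz');c={n:d[n] for n in d}
def go(pts,q0,z0):
    F=lambda v:np.concatenate([proj(c,w(p,v,z0))-np.array([a[1]/3.2,a[0]/3.2+200]) for p,a in pts])
    r=least_squares(F,q0,loss='soft_l1');print(np.round(r.x,4),np.round(r.fun.reshape(-1,2),1).tolist());return r.x
ch=go([((-104,106,4),(134,555)),((-104,-108,4),(675,556)),((53,68,57),(184,71)),((53,-68,57),(633,71)),((65,68,57),(184,30)),((65,-68,57),(633,28)),((53,100,57),(77,71)),((53,-100,57),(739,73)),((-61,0,14),(388,455)),((38,90,18),(146,185)),((38,-90,18),(655,190))],[.603,.017,.214],0)
l=go([((25,88,5),(150,187)),((25,-88,5),(650,190)),((52,68,45),(184,66)),((52,-68,45),(630,66)),((25,-52,5),(508,190)),((11,4,5),(388,229)),((-55,70,5),(209,418)),((60,60,45),(205,38)),((60,-60,45),(610,38))],[.607,.018,.214],.004)
s=go([((35,-42.5,5),(553,235)),((-35,-42.5,5),(545,435)),((30,34.5,45),(335,232)),((-30,34.5,45),(335,424))],[.58,.0,.214],.004)
for n,q in(('large',l),('small',s)):
    e=q[:2]-ch[:2];C,S=np.cos(ch[2]),np.sin(ch[2]);print(n,'in chassis',np.round([1000*(C*e[0]+S*e[1]),1000*(-S*e[0]+C*e[1])],1),q[2]-ch[2])
E
```

```text
[0.6017 0.0164 0.2118] [[1.4, -0.6], [1.6, 0.4], [0.5, -1.1], [0.9, 0.3], [-0.7, -1.7], [0.3, 1.1], [0.4, -1.0], [0.4, 0.5], [-1.3, 4.6], [-8.7, -1.1], [-9.8, 3.8]]
[0.6064 0.0188 0.2081] [[-0.2, 0.6], [-0.1, -0.2], [-0.3, -0.8], [0.6, -1.7], [-0.3, 12.4], [0.5, 0.4], [0.1, 0.8], [-0.6, 0.5], [0.2, -3.1]]
[0.5843 0.0011 0.21  ] [[0.1, 0.5], [0.0, 0.2], [-0.1, -0.6], [0.0, -0.1]]
large in chassis [5.1 1.3] -0.003745509495705013
small in chassis [-20.3 -11.3] -0.0018236366184605224
```

```bash
python3 - <<'E'
from h import *
print(hand_in(), observe()['time'])
E
```

```text
the job is handed in; nothing more can be done
the job is handed in; nothing more can be done
```

Both aluminium brackets are fitted in the chassis and released, large one first, and the job is handed in. It took about 39 s of the 72 s allowed, and no force I read went above about 20 N.

- **Large bracket:** I set it down short of the back panel, let go, and pushed it back with closed fingers. It stopped hard at three points along the flange, all within 0.3 mm in chassis x. The last picture puts it at chassis (5.1, 1.3) mm against a home of (5, 0), within 0.004 rad of square, with its flange under both lips.
- **Small bracket:** I set it down short of the slot, let go, and slid it along chassis +y until it stopped. The last picture shows the tab through the slot and the two flanges in contact. Its y is -11.3 mm, which matches where the large bracket now sits.
- **Differences from nominal:**
  - The small bracket measures about 2.7 mm off in chassis x (-20.3 against -23). That is within the side play of its channel, so I left it.
  - The rib and guide corners I picked in the images disagreed with the chassis model by several pixels (up to about 10), so I relied on the lips, the panel and the floor corners instead.
- **Everything else:** I did not touch the two-tab bracket, the look-alikes or the other items.

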